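# Sort finished brass bells into their pattern trays

## Robot

A 6-joint arm with a two-finger parallel gripper is mounted at the origin on the work surface. World frame = base frame: x ahead of the robot, y to its left, z up, the work surface at z = 0. Lengths are in m, angles in rad, forces in N, time in s.
With the tool pointing down it reaches from about 0.4 to 0.925 m from the base axis. Payload 3.4 kg.
Tool frame: the origin (TCP) lies on the centre line of the jaws, within the pads' length; the fingertips stand 25 mm ahead of it and the grasp point (between the pads) lies 6 mm ahead of it; z points along the fingers, y is the line along which they close (so a half turn about z gives the same grasp; the last joint's range is limited). The gripper opens to 85 mm and grips with 20 to 120 N. Pads are 22 mm wide; open, the fingers measure 114 mm over their backs; the gripper's body (76 mm by 85 mm) begins 54 mm behind the grasp point. The pads swing forward as they close: fully open they stand 13 mm farther back than shut.
Start: joints at [1.216, 0.307, 1.506, -0, 1.328, -0.073], TCP at [0.16, 0.552, 0.234] pointing down, gripper open.
Joint ranges: [-3.12, 3.12], [-1.05, 2.28], [0.14, 2.33], [-1.42, 4.57], [0.1, 2.73], [-2.68, 2.68]. Speed limits (rad/s): [2.57, 2.57, 3.14, 3.14, 3.14, 3.14].

## Interface

Orientations are given as a unit quaternion [x, y, z, w].
In Python, from station import ctrl gives the robot as it stands.
- The arm moves only by the tool play_rows, never from a script. Its argument "increments" is a list of rows, each an object with "linear": the shift along the tool's x, y, z in cm, a list of three; "twist": the turn, a rotation vector about the tool's x, y, z in rad, a list of three; "fingers": the opening in per cent of the stroke, from 0 (shut) to 100 (fully open). In form: [{"linear": [dx, dy, dz], "twist": [ax, ay, az], "fingers": fingers}, ...]. A call has exactly 5 rows; each row shifts and turns the commanded pose from where the row before left it, along the tool's axes as they then stand; what a row does not reach is not made up. A row lasts 1/8 s, in which the tool goes at most 62.5 mm and 10.7 degrees, less where a joint would pass 70% of its speed; a pose out of reach is approached as far as the arm can. A call with a gripper value outside its range is refused whole. The fingers move at their own pace and stop on an object; "grip_force" is the grip in N (left out, the last holds). Time passes only in rows, so rows that do not move let the fingers close, or fill a call up. It gives the time, the measured TCP pose, the force, the opening and the grip force at its end, in the units of the state.
- ctrl.get_obs(): the state, without advancing time (a new reading comes with each control period).
- ctrl.get_image(name): name is "scene" or "side" or "wrist"; returns a dict with "color" (400x640x3 uint8, blue, green, red), "vertical_fov" (degrees; the focal length in pixels is half the picture's height over the tangent of half this angle, whatever the lens; pixels are square), "cx", "cy" (the principal point, pixels), "k1" (the pictures are not rectified: a ray, as slopes to the right and down, at radius r is drawn at 1 + k1 r^2 times it, then the intrinsics apply), "rvec" (rotation vector, rad) and "tvec" (3), from world to camera coordinates, as OpenCV has them. Camera axes: x right, y down, z forward; pixel columns grow to the right and rows downward; lengths in m; the calibration is good to about 2 mm. A picture is of the moment at which its call begins. There is no depth.
- ctrl.close_job(): hands the job in; it is judged then, once.
The state is a dict: "time": time; "joint_pos": joint angles; "joint_velocities": joint speeds; "tau": joint torques, N m; "position": TCP position; "orientation": TCP orientation; "wrist_force": force on the tool from outside, world axes, zero at the start; "wrist_torque": the same for the moment, N m; "gripper_width": finger opening in m; "grip_force": force on a finger pad.
Only numpy, scipy, OpenCV 4.12 (cv2) and the standard library are available. Lean on these libraries where they do the work, as an engineer would, in place of code of your own. Each camera call takes 0.05 s, during which the arm holds its last target. There are 200 camera calls.

## Task

Sort the five loose brass bells on the bench: each of the three four-bay plywood trays already holds one bell fixed in a bay as its pattern. Stand every loose bell, loop up, flat on the floor of a free bay of the tray whose pattern bell has the same shape, one bell to a bay. Leave the hammer and the tin of rivets where they are.

Things in the scene. Friction and masses are not known exactly. Their poses are not given: they have to be found in the camera images.
- dome_a: loose brass DOME bell: narrow and egg-shaped with near-straight sides, round, 39 mm across, body 44 mm high, 72 mm with its hanging loop. There are two alike. 0.1 to 0.2 kg. Origin: centre of the mouth (underside); z up. The loop on top of the body is 28 mm high, 26 wide along x, 10 thick along y: grip it from above across the 10 mm. Any yaw.
- dome_b: loose brass DOME bell: narrow and egg-shaped with near-straight sides, round, 39 mm across, body 44 mm high, 72 mm with its hanging loop. There are two alike. 0.1 to 0.2 kg. Origin: centre of the mouth (underside); z up. The loop on top of the body is 28 mm high, 26 wide along x, 10 thick along y: grip it from above across the 10 mm. Any yaw.
- flat_a: loose brass FLAT bell: folded wedge with a 48 x 34 mm oblong mouth (long side along its x), its faces closing to 48 x 15 mm at the shoulder, body 46 mm high, 74 mm with its hanging loop. There are two alike. 0.1 to 0.2 kg. Origin: centre of the mouth (underside); z up. The loop on top of the body is 28 mm high, 26 wide along x, 10 thick along y: grip it from above across the 10 mm. Any yaw.
- flat_b: loose brass FLAT bell: folded wedge with a 48 x 34 mm oblong mouth (long side along its x), its faces closing to 48 x 15 mm at the shoulder, body 46 mm high, 74 mm with its hanging loop. There are two alike. 0.1 to 0.2 kg. Origin: centre of the mouth (underside); z up. The loop on top of the body is 28 mm high, 26 wide along x, 10 thick along y: grip it from above across the 10 mm. Any yaw.
- flared_a: loose brass FLARED bell: low, round, with a wide lip 50 mm across and a slim 26 mm waist, body 36 mm high, 64 mm with its hanging loop. 0.1 to 0.2 kg. Origin: centre of the mouth (underside); z up. The loop on top of the body is 28 mm high, 26 wide along x, 10 thick along y: grip it from above across the 10 mm. Any yaw.
- tray_dome: Tray for dome bells: plywood, fixed, 146 mm square, walls 22 mm high, 5 thick; a cross of 4 mm dividers, 21 high, makes four 66 mm square bays; floor at 5 mm. Origin: centre of underside; x, y along its sides; bay centres at (+-35, +-35) mm. Bay (+35, +35) holds the fixed pattern, a dome bell like the loose ones (loop wide along the tray's x); the other three are free.
- tray_flat: Tray for flat bells: plywood, fixed, 146 mm square, walls 22 mm high, 5 thick; a cross of 4 mm dividers, 21 high, makes four 66 mm square bays; floor at 5 mm. Origin: centre of underside; x, y along its sides; bay centres at (+-35, +-35) mm. Bay (+35, -35) holds the fixed pattern, a flat bell like the loose ones (loop wide along the tray's x); the other three are free.
- tray_flared: Tray for flared bells: plywood, fixed, 146 mm square, walls 22 mm high, 5 thick; a cross of 4 mm dividers, 21 high, makes four 66 mm square bays; floor at 5 mm. Origin: centre of underside; x, y along its sides; bay centres at (+-35, +-35) mm. Bay (-35, +35) holds the fixed pattern, a flared bell like the loose ones (loop wide along the tray's x); the other three are free.
- hammer: Hammer lying on the bench close to the robot's base, 270 mm long; not to be moved. Origin near the middle of its length; x along the handle to the head.
- tin: Low round open steel tin of copper rivets among the bells, 60 mm across, 26 mm high; not to be moved. Origin: centre of its underside.
Not all that is in view belongs to the job. Leave any blue or turquoise look-alike of the flat_b alone.

How it is judged:
At the end, for the whole second after the job is handed in: Each bell is in the tray whose pattern has its shape: centre within 62 mm of the tray centre along both its sides, mouth within 5 mm of the tray floor (flat, one to a bay: bells of a kind over 41 mm apart), upright within 0.12 rad, at rest (x of dome_a in the frame of tray_dome between -0.062 and 0.062 m and y of dome_a in the frame of tray_dome between -0.062 and 0.062 m and z of dome_a in the frame of tray_dome between 0 and 0.01 m and angle between each of dome_a, dome_b, flat_a, flat_b, flared_a's own z axis and vertical below 0.12 rad and linear speed of each of dome_a, dome_b, flat_a, flat_b, flared_a below 0.03 m/s and angular speed of each of dome_a, dome_b, flat_a, flat_b, flared_a below 0.3 rad/s and x of dome_b in the frame of tray_dome between -0.062 and 0.062 m and y of dome_b in the frame of tray_dome between -0.062 and 0.062 m and z of dome_b in the frame of tray_dome between 0 and 0.01 m and x of flat_a in the frame of tray_flat between -0.062 and 0.062 m and y of flat_a in the frame of tray_flat between -0.062 and 0.062 m and z of flat_a in the frame of tray_flat between 0 and 0.01 m and x of flat_b in the frame of tray_flat between -0.062 and 0.062 m and y of flat_b in the frame of tray_flat between -0.062 and 0.062 m and z of flat_b in the frame of tray_flat between 0 and 0.01 m and x of flared_a in the frame of tray_flared between -0.062 and 0.062 m and y of flared_a in the frame of tray_flared between -0.062 and 0.062 m and z of flared_a in the frame of tray_flared between 0 and 0.01 m and horizontal distance between dome_a and dome_b above 0.041 m and horizontal distance between flat_a and flat_b above 0.041 m); the robot touches nothing.
It fails at once if the hammer was moved more than 30 mm (distance of hammer from where it was at the start of the episode above 0.03 m).
It fails at once if the tin of rivets was moved more than 30 mm or tipped (distance of tin from where it was at the start of the episode above 0.03 m or angle between tin's own z axis and vertical above 0.4 rad).
It also fails if it takes over 120 s, if anything falls off the work surface, if the arm or the gripper's body presses on something with over 40 N, if the wrist force passes 120 N, or if a joint passes its speed limit or range.

## Working session

There is one attempt and no reset: what is moved stays moved. The work goes in short steps, Python scripts to look and compute and a tool call to move; the robot and the scene stay as the last step left them, time stands still between calls to the robot, and variables do not carry over. Pictures are saved under pics/ and viewed, at most 14 in all, crops included, and the job is handed in when it is done.

Besides the shell and the picture viewer there is one more tool, called after "Call:" by a JSON object that holds its "method" and its "body". play_rows: Moves the arm, as the interface text tells. Its arguments: {"type":"object","properties":{"increments":{"type":"array","items":{"type":"object","properties":{"linear":{"type":"array","items":{"type":"number"}},"twist":{"type":"array","items":{"type":"number"}},"fingers":{"type":"number"}}}},"grip_force":{"type":"number"}},"required":["increments"]}

```bash
mkdir -p pics; ls; cat > h.py <<'E'
import numpy as np,cv2,json
from station import ctrl
def snap(n,f):
    d=ctrl.get_image(n); cv2.imwrite(f'pics/{f}.png',d['color']); np.save(f'pics/{f}.npy',d,allow_pickle=True); return d
def load(f): return np.load(f'pics/{f}.npy',allow_pickle=True).item()
def cam(d):
    R=cv2.Rodrigues(np.array(d['rvec'],float))[0]; t=np.array(d['tvec'],float).ravel()
    f=200/np.tan(np.radians(d['vertical_fov'])/2); return R,t,f
def ray(d,u,v):
    R,t,f=cam(d); p=np.array([(u-d['cx'])/f,(v-d['cy'])/f]); q=p.copy()
    for _ in range(30): q=p/(1+d['k1']*(q@q))
    return -R.T@t, R.T@np.array([q[0],q[1],1])
def onplane(d,u,v,z):
    c,r=ray(d,u,v); return (c+r*(z-c[2])/r[2])
def proj(d,P):
    R,t,f=cam(d); X=R@np.array(P,float)+t; q=X[:2]/X[2]; q=q*(1+d['k1']*(q@q)); return q*f+[d['cx'],d['cy']]
E
python3 - <<'E'
from h import *
for n in ['scene','side','wrist']:
    d=snap(n,n+'0'); R,t,f=cam(d); print(n,(-R.T@t).round(3),R[2].round(2),f,d['k1'],d['cx'],d['cy'])
print(ctrl.get_obs())
E
```

```text
pics
scene [0.996 0.117 0.819] [-0.57 -0.1  -0.82] 367.376374719132 -0.052638960200753857 330.77770787520967 194.5666896845971
side [ 0.186 -0.604  0.796] [ 0.25  0.62 -0.74] 429.8585506535897 0.024516102118944044 316.23480627123615 203.21613328279386
wrist [0.095 0.571 0.374] [ 0.25 -0.07 -0.96] 315.63357189288723 -0.062276954038834764 320.554431587134 205.8344511444633
{'time': 0.15, 'joint_pos': array([ 1.21554087e+00,  3.07422486e-01,  1.50733560e+00,  1.00341385e-05,
        1.32844114e+00, -7.34880778e-02]), 'joint_velocities': array([-0.00049855, -0.00262504, -0.00213527, -0.00308535, -0.00171082,
       -0.00085569]), 'tau': array([-3.40596125e-05, -4.57984364e+01, -2.52219450e+01, -2.18147202e-04,
        8.50634300e-03,  2.54149768e-05]), 'position': array([0.1597128 , 0.55183169, 0.23289469]), 'orientation': array([ 1.40419255e-01,  9.90091808e-01, -7.83866241e-04, -1.75644645e-04]), 'wrist_force': array([-0.86140291,  0.32242147,  0.09738077]), 'wrist_torque': array([-0.02448806,  0.00611982, -0.00310875]), 'grip_force': 0.0, 'gripper_width': 0.08503057453329828}
```

View pics/scene0.png

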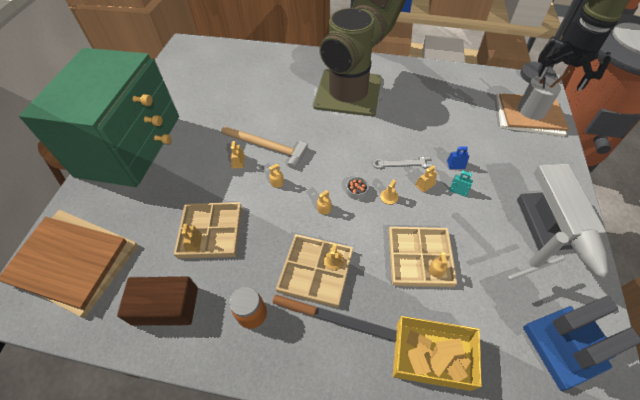

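View pics/side0.png

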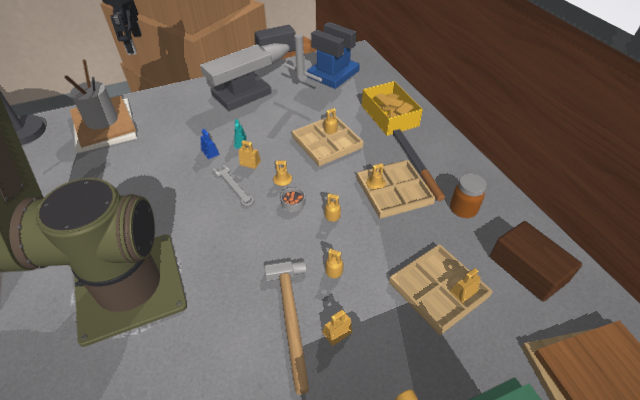

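Two views: the loose brass bells in the scene view are flat (237,155), dome (276,175), dome (324,202), flared (390,192) and flat (427,178). The look-alikes, blue (458,158) and turquoise (461,183), are not brass, so I leave them alone. The trays are flat (209,231), dome (316,268) and flared (422,256). Next I'll check enlarged crops.

```bash
python3 - <<'E'
from h import *
S=load('scene0');D=load('side0')
def blobs(d,lo):
    h=cv2.cvtColor(d['color'],cv2.COLOR_BGR2HSV); m=cv2.inRange(h,(14,lo,70),(26,255,255))
    n,l,s,c=cv2.connectedComponentsWithStats(m)
    return m,[(tuple(s[i]),c[i]) for i in range(1,n) if 60<s[i][4]<900]
for nm,d in (('S',S),('D',D)):
    m,b=blobs(d,150)
    for s,c in b: print(nm,s,c.round(1))
a=[(237,155),(276,175),(324,202),(390,192),(427,178)]; e=[(337,325),(334,263),(332,207),(283,173),(249,154)]
def crop(d,p): return cv2.resize(d['color'][p[1]-20:p[1]+20,p[0]-16:p[0]+16],(160,200),interpolation=cv2.INTER_CUBIC)
# axis guess by loop-top region: triangulate centroid
for p,q in zip(a,e):
    c1,r1=ray(S,*p);c2,r2=ray(D,*q);A=np.stack([r1,-r2],1);k=np.linalg.lstsq(A,c2-c1,rcond=None)[0]
    print(((c1+k[0]*r1+c2+k[1]*r2)/2).round(3), np.linalg.norm(c1+k[0]*r1-c2-k[1]*r2).round(4))
cv2.imwrite('pics/m1.png',np.vstack([np.hstack([crop(S,p) for p in a]),np.hstack([crop(D,p) for p in e])]))
E
```

```text
D (np.int32(325), np.int32(109), np.int32(12), np.int32(25), np.int32(205)) [330.6 122.8]
D (np.int32(239), np.int32(141), np.int32(21), np.int32(27), np.int32(350)) [248.4 155.9]
D (np.int32(274), np.int32(161), np.int32(17), np.int32(24), np.int32(248)) [281.8 174.8]
D (np.int32(367), np.int32(164), np.int32(18), np.int32(25), np.int32(268)) [376.1 178.2]
D (np.int32(325), np.int32(194), np.int32(15), np.int32(27), np.int32(277)) [332.2 208.5]
D (np.int32(326), np.int32(250), np.int32(16), np.int32(28), np.int32(340)) [333.7 264.2]
D (np.int32(451), np.int32(269), np.int32(29), np.int32(34), np.int32(501)) [466.8 285.7]
D (np.int32(323), np.int32(310), np.int32(28), np.int32(35), np.int32(551)) [337.3 326.8]
D (np.int32(396), np.int32(390), np.int32(21), np.int32(10), np.int32(139)) [406.8 395.7]
[ 0.362 -0.268  0.03 ] 0.0009
[ 0.415 -0.138  0.032] 0.0015
[0.477 0.007 0.032] 0.0007
[0.412 0.172 0.025] 0.0025
[0.352 0.268 0.033] 0.0003
```

View pics/m1.png

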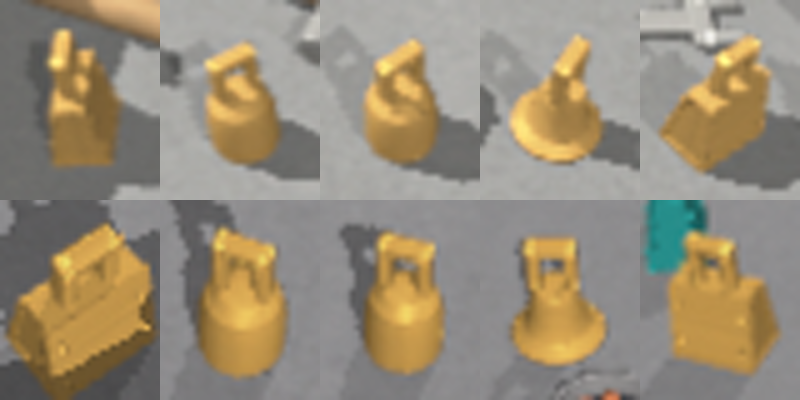

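View pics/wrist0.png

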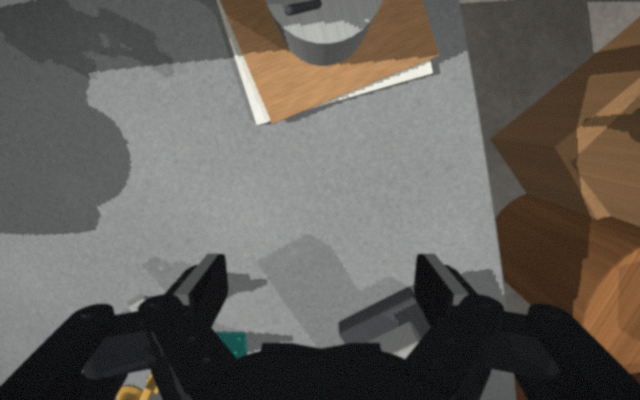

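The crops show the five loose brass bells and settle their shapes, left to right: flat, dome, dome, flared, flat. The turquoise one sits behind the last flat bell. Nothing useful is visible in the wrist view yet. Next I'll measure the loop bars and enlarge the trays.

```bash
python3 - <<'E'
from h import *
S=load('scene0');D=load('side0')
a=[(237,155),(276,175),(324,202),(390,192),(427,178)]; e=[(337,325),(334,263),(332,207),(283,173),(249,154)]
ls=[((58,65),(65,35)),((50,65),(95,47)),((60,70),(98,48)),((80,72),(103,40)),((80,62),(118,42))]
ld=[((58,65),(115,32)),((55,40),(112,48)),((63,40),(113,47)),((48,43),(93,43)),((48,40),(93,42))]
zs=[.074,.072,.072,.064,.074]
for i in range(5):
  for d,c,l in ((S,a,ls),(D,e,ld)):
    P=[onplane(d,c[i][0]-16+x/5-.4,c[i][1]-20+y/5-.4,zs[i])[:2] for x,y in l[i]]
    v=P[1]-P[0]; print(i,((P[0]+P[1])/2).round(4),'len',np.linalg.norm(v).round(3),'yaw',np.degrees(np.arctan2(v[1],v[0])).round(0)%180)
ts=[(209,231),(316,268),(422,256)]; td=[(440,287),(396,187),(328,138)]
def crop(d,p,h=40): return cv2.resize(d['color'][p[1]-h:p[1]+h,p[0]-h:p[0]+h],(266,266),interpolation=cv2.INTER_CUBIC)
cv2.imwrite('pics/m2.png',np.vstack([np.hstack([crop(S,p) for p in ts]),np.hstack([crop(D,p,h) for p,h in zip(td,(55,45,45))])]))
E
```

```text
0 [ 0.3628 -0.2695] len 0.022 yaw 9.0
0 [ 0.3625 -0.2694] len 0.025 yaw 8.0
1 [ 0.4146 -0.138 ] len 0.026 yaw 128.0
1 [ 0.4157 -0.1376] len 0.024 yaw 147.0
2 [0.4792 0.0064] len 0.023 yaw 136.0
2 [0.4794 0.0071] len 0.023 yaw 145.0
3 [0.4098 0.1725] len 0.025 yaw 156.0
3 [0.4105 0.1737] len 0.023 yaw 156.0
4 [0.351  0.2676] len 0.026 yaw 132.0
4 [0.3518 0.2689] len 0.024 yaw 152.0
```

View pics/m2.png

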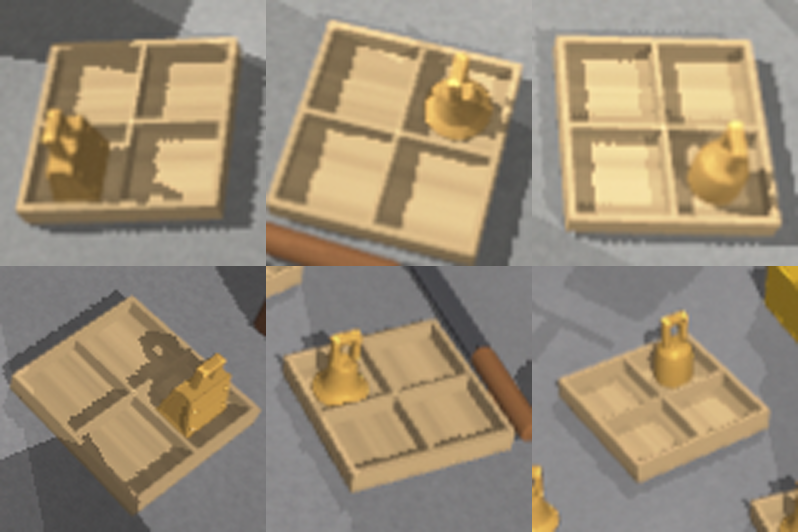

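The centre tray holds the flared pattern, the right tray the dome and the left tray the flat one. The divider crosses are at crop positions (132,122), (398,133) and (662,127).

```bash
python3 - <<'E'
from h import *
S=load('scene0')
ts=[(209,231),(316,268),(422,256)]
C=[[(52,42),(238,40),(222,208),(20,212),(132,122)],[(66,24),(256,64),(210,246),(9,198),(132,133)],[(25,38),(213,36),(245,220),(36,222),(130,127)]]
for n,p,c in zip(('flat','flared','dome'),ts,C):
    P=np.array([onplane(S,p[0]-40+x/3.325-.35,p[1]-40+y/3.325-.35,.022)[:2] for x,y in c])
    v=P[2]-P[1]+P[3]-P[0]; yaw=np.arctan2(v[1],v[0]); ctr=(P[:4].mean(0)+P[4])/2
    print(n,P[:4].mean(0).round(4),P[4].round(4),np.degrees(yaw).round(1),[np.linalg.norm(P[i]-P[i-1]).round(3) for i in range(4)])
    r=np.array([[np.cos(yaw),-np.sin(yaw)],[np.sin(yaw),np.cos(yaw)]])
    for b in ((35,35),(35,-35),(-35,35),(-35,-35)): print('  world-ish bay',b,(ctr+r@np.array(b)/1000).round(3))
E
```

```text
flat [ 0.5976 -0.265 ] [ 0.5979 -0.2658] 13.8 [np.float64(0.106), np.float64(0.148), np.float64(0.146), np.float64(0.147)]
  world-ish bay (35, 35) [ 0.623 -0.223]
  world-ish bay (35, -35) [ 0.64  -0.291]
  world-ish bay (-35, 35) [ 0.555 -0.24 ]
  world-ish bay (-35, -35) [ 0.572 -0.308]
flared [0.6528 0.0218] [0.6561 0.0201] -3.8 [np.float64(0.101), np.float64(0.144), np.float64(0.139), np.float64(0.14)]
  world-ish bay (35, 35) [0.692 0.054]
  world-ish bay (35, -35) [ 0.687 -0.016]
  world-ish bay (-35, 35) [0.622 0.058]
  world-ish bay (-35, -35) [ 0.617 -0.012]
dome [0.5759 0.2609] [0.5775 0.2612] 8.4 [np.float64(0.101), np.float64(0.143), np.float64(0.146), np.float64(0.145)]
  world-ish bay (35, 35) [0.606 0.301]
  world-ish bay (35, -35) [0.616 0.232]
  world-ish bay (-35, 35) [0.537 0.291]
  world-ish bay (-35, -35) [0.547 0.221]
```

```bash
cat > go.py <<'E'
# python3 go.py x,y,z,psi ... : tool-frame shift (cm) and z twist (rad) of each leg from the present pose
import sys; from h import *
from scipy.spatial.transform import Rotation as Ro
o=ctrl.get_obs(); p=o['position']; R=Ro.from_quat(o['orientation']).as_matrix()
psi=np.degrees(np.arctan2(R[1,0],R[0,0]))%360
print('t',round(o['time'],2),'p',p.round(4),'psi',psi.round(1),'w',round(o['gripper_width'],4),'grip',round(float(o['grip_force']),1),'F',o['wrist_force'].round(1),'tilt',R[:2,2].round(4),'q6',o['joint_pos'][5].round(2))
for a in sys.argv[1:]:
    x=[None if s=='.' else float(s) for s in a.split(',')]; x=[c if s is None else s for s,c in zip(x,[*p,psi])]
    d=np.array(x[:3])-p; c,s=np.cos(np.radians(psi)),np.sin(np.radians(psi))
    L=np.array([d@[c,s,0],d@[s,-c,0],-d[2]])*100; tw=-np.radians(x[3]-psi)
    print(a,'lin',L.round(2),'twist',tw.round(3),'rows>=',np.ceil(max(np.linalg.norm(L)/6,abs(tw)/.18)))
    p,psi=np.array(x[:3]),x[3]
E
python3 go.py .351,.268,.2,. .,.,.12,145 .,.,.077,.
```

```text
t 0.15 p [0.1597 0.5518 0.2329] psi 163.9 w 0.085 grip 0.0 F [-0.9  0.3  0.1] tilt [-0.0006 -0.0015] q6 -0.07
.351,.268,.2,. lin [-26.27 -21.95   3.29] twist -0.0 rows>= 6.0
.,.,.12,145 lin [0. 0. 8.] twist 0.329 rows>= 2.0
.,.,.077,. lin [0.  0.  4.3] twist -0.0 rows>= 1.0
```

Call:
{"method": "play_rows", "body": {"increments": [{"linear": [-3.8, -3.1, 0.4], "twist": [0, 0, 0], "fingers": 50}, {"linear": [-3.8, -3.1, 0.4], "twist": [0, 0, 0], "fingers": 50}, {"linear": [-3.8, -3.1, 0.4], "twist": [0, 0, 0], "fingers": 50}, {"linear": [-3.8, -3.1, 0.4], "twist": [0, 0, 0], "fingers": 50}, {"linear": [-3.8, -3.1, 0.4], "twist": [0, 0, 0], "fingers": 50}], "grip_force": 40}}

```text
time: 0.78
position: [0.2999, 0.3492, 0.2134]
orientation: [0.14, 0.99, -0.0, 0.0]
wrist_force: [0.3, -0.1, -0.1]
gripper_width: 0.0428
grip_force: 0.0
```

Call:
{"method": "play_rows", "body": {"increments": [{"linear": [-3.8, -3.2, 0.6], "twist": [0, 0, 0], "fingers": 50}, {"linear": [-3.5, -3.2, 0.7], "twist": [0, 0, 0], "fingers": 50}, {"linear": [0, 0, 2.5], "twist": [0, 0, 0.16], "fingers": 50}, {"linear": [0, 0, 2.5], "twist": [0, 0, 0.17], "fingers": 50}, {"linear": [0, 0, 1], "twist": [0, 0, 0], "fingers": 50}]}}

```text
time: 1.4
position: [0.3508, 0.268, 0.1393]
orientation: [0.301, 0.954, -0.001, -0.001]
wrist_force: [-0.5, 0.2, 0.0]
gripper_width: 0.0428
grip_force: 0.0
```

```bash
python3 go.py .351,.268,.,. .,.,.077,145; python3 - <<'E'
from h import *
d=snap('wrist','w1')
E
```

```text
t 1.4 p [0.3508 0.268  0.1393] psi 145.0 w 0.0428 grip 0.0 F [-0.5  0.2  0. ] tilt [-0.0024 -0.0015] q6 -0.4
.351,.268,.,. lin [-0.01  0.01 -0.  ] twist -0.0 rows>= 1.0
.,.,.077,145 lin [0.   0.   6.23] twist 0.0 rows>= 2.0
```

View pics/w1.png

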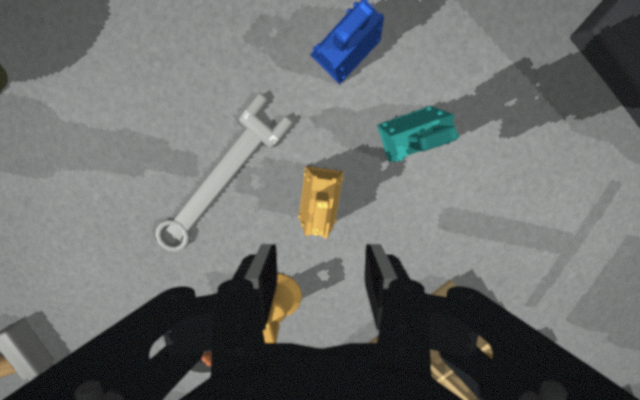

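The wrist view shows the brass flat bell at (321,203), lined up with the jaws. The blue (348,42) and turquoise (418,133) look-alikes are clear of it. I'll descend and grip.

Call:
{"method": "play_rows", "body": {"increments": [{"linear": [0, 0, 3], "twist": [0, 0, 0], "fingers": 50}, {"linear": [0, 0, 2.2], "twist": [0, 0, 0], "fingers": 50}, {"linear": [0, 0, 1.0], "twist": [0, 0, 0], "fingers": 50}, {"linear": [0, 0, 0], "twist": [0, 0, 0], "fingers": 0}, {"linear": [0, 0, 0], "twist": [0, 0, 0], "fingers": 0}]}}

```text
time: 2.08
position: [0.3523, 0.2693, 0.0794]
orientation: [0.301, 0.954, 0.001, 0.001]
wrist_force: [0.7, 0.8, -0.2]
gripper_width: 0.0067
grip_force: 0.0
```

Call:
{"method": "play_rows", "body": {"increments": [{"linear": [0, 0, 0], "twist": [0, 0, 0], "fingers": 0}, {"linear": [0, 0, 0], "twist": [0, 0, 0], "fingers": 0}, {"linear": [0, 0, -0.5], "twist": [0, 0, 0], "fingers": 0}, {"linear": [0, 0, -1], "twist": [0, 0, 0], "fingers": 0}, {"linear": [0, 0, -2], "twist": [0, 0, 0], "fingers": 0}]}}

```text
time: 2.7
position: [0.3512, 0.2685, 0.114]
orientation: [0.301, 0.954, -0.001, -0.0]
wrist_force: [-0.3, -1.7, -0.6]
gripper_width: -0.0001
grip_force: 0.0
```

```bash
python3 go.py .,.,.19,104 .572,-.308,.19,. .,.,.084,.
```

```text
t 2.7 p [0.3512 0.2685 0.114 ] psi 144.9 w -0.0001 grip 0.0 F [-0.3 -1.7 -0.6] tilt [-0.0012 -0.0007] q6 -0.4
.,.,.19,104 lin [ 0.   0.  -7.6] twist 0.715 rows>= 4.0
.572,-.308,.19,. lin [-61.28   7.48  -0.  ] twist -0.0 rows>= 11.0
.,.,.084,. lin [ 0.   0.  10.6] twist -0.0 rows>= 2.0
```

```bash
python3 - <<'E'
from h import *
d=load('w1')
for P in [(.351,.268,.074),(.351,.268,0),(.351,.268,.12)]: print(proj(d,P).round(0))
h=cv2.cvtColor(d['color'],cv2.COLOR_BGR2HSV);m=cv2.inRange(h,(14,120,60),(28,255,255));n,l,s,c=cv2.connectedComponentsWithStats(m)
print([(s[i].tolist(),c[i].round(0)) for i in range(1,n) if s[i][4]>150])
for u,v in((322,197),(321,210)): print(onplane(d,u,v,.074).round(4))
d=snap('side','s2');e=snap('scene','c2')
cv2.imwrite('pics/m3.png',np.hstack([cv2.resize(d['color'][110:200,200:290],(400,400)),cv2.resize(e['color'][130:220,380:470],(400,400))]))
E
```

```text
[321. 221.]
[321. 196.]
[321. 247.]
[([299, 167, 44, 71, 2304], array([319., 200.])), ([262, 274, 39, 70, 1324], array([281., 306.]))]
[0.3374 0.2784 0.074 ]
[0.3445 0.2726 0.074 ]
```

View pics/m3.png

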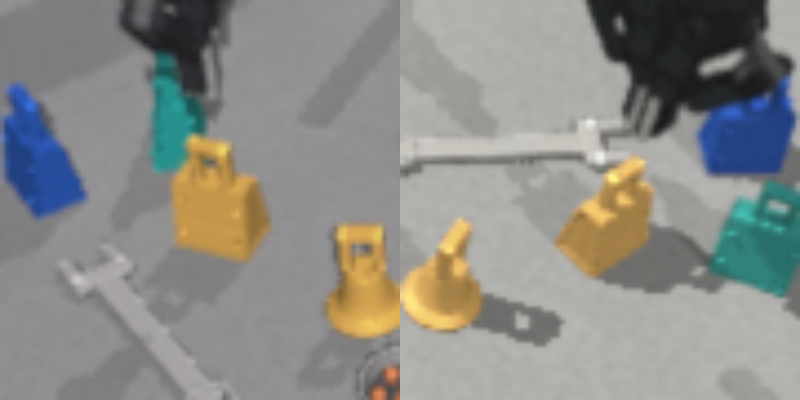

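```bash
python3 - <<'E'
from h import *
S=load('c2');D=load('s2')
for P in [(.351,.268,.089),(.351,.268,.074)]: print(P,proj(S,P).round(1),proj(D,P).round(1))
c1,r1=ray(S,436,159);c2,r2=ray(D,244,130);k=np.linalg.lstsq(np.stack([r1,-r2],1),c2-c1,rcond=None)[0]
print(c1+k[0]*r1,c2+k[1]*r2, ctrl.get_obs()['position'],ctrl.get_obs()['joint_pos'].round(3))
w=load('w1'); print(cam(w)[0][2], -cam(w)[0].T@cam(w)[1])
E
```

```text
(0.351, 0.268, 0.089) [431.8 164.3] [245.7 137.6]
(0.351, 0.268, 0.074) [430.6 168. ] [246.5 142.1]
[0.3502351  0.2737614  0.11051032] [0.35089228 0.27304554 0.1097535 ] [0.35321441 0.26981584 0.11572849] [ 0.557  0.261  1.935  0.     0.941 -0.402]
[ 0.21359888 -0.15219969 -0.96499263] [0.29610191 0.30670512 0.28081995]
```

```bash
python3 - <<'E'
from h import *
d=snap('side','s3');e=snap('scene','c3')
print(ctrl.get_obs()['position'])
cv2.imwrite('pics/m4.png',np.hstack([cv2.resize(d['color'][90:150,220:280],(400,400)),cv2.resize(e['color'][115:175,405:465],(400,400))]))
E
```

```text
[0.35205589 0.26906746 0.11413765]
```

View pics/m4.png

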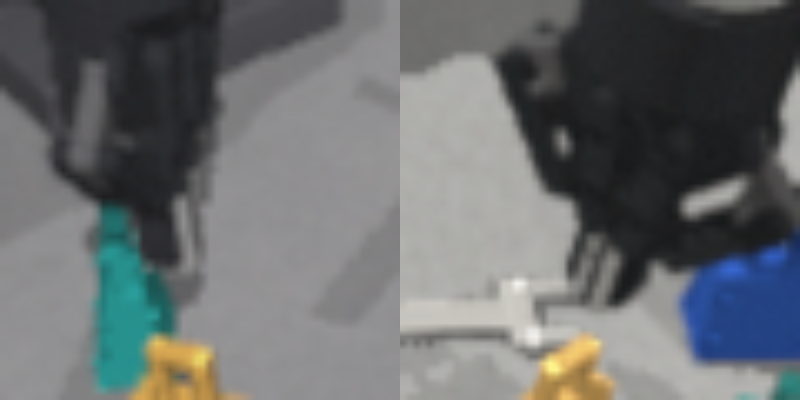

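The fingertips, seen in both views at side (246,130) and scene (436,160), are only about 6 mm below the reported TCP height. So the jaws closed above the loop and the bell was not touched. I'll reopen and go lower.

Call:
{"method": "play_rows", "body": {"increments": [{"linear": [0, 0, 0], "twist": [0, 0, 0], "fingers": 50}, {"linear": [0, 0, 0], "twist": [0, 0, 0], "fingers": 50}, {"linear": [0, 0, 1], "twist": [0, 0, 0], "fingers": 50}, {"linear": [0, 0, 2], "twist": [0, 0, 0], "fingers": 50}, {"linear": [0, 0, 2], "twist": [0, 0, 0], "fingers": 50}]}}

```text
time: 3.52
position: [0.3515, 0.2687, 0.0625]
orientation: [0.301, 0.954, -0.0, -0.0]
wrist_force: [0.2, -0.3, 0.4]
gripper_width: 0.0426
grip_force: 0.0
```

Call:
{"method": "play_rows", "body": {"increments": [{"linear": [0, 0, 0.6], "twist": [0, 0, 0], "fingers": 50}, {"linear": [0, 0, 0], "twist": [0, 0, 0], "fingers": 0}, {"linear": [0, 0, 0], "twist": [0, 0, 0], "fingers": 0}, {"linear": [0, 0, 0], "twist": [0, 0, 0], "fingers": 0}, {"linear": [0, 0, 0], "twist": [0, 0, 0], "fingers": 0}]}}

```text
time: 4.15
position: [0.3518, 0.2689, 0.058]
orientation: [0.301, 0.954, 0.0, 0.0]
wrist_force: [-0.1, -0.0, -0.7]
gripper_width: 0.009
grip_force: 42.5
```

```bash
python3 - <<'E'
from h import *
o=ctrl.get_obs();print(o['position'],o['gripper_width'],o['grip_force'],o['wrist_force'])
d=snap('side','s4');e=snap('scene','c4')
cv2.imwrite('pics/m5.png',np.hstack([cv2.resize(d['color'][100:180,210:290],(400,400)),cv2.resize(e['color'][130:210,385:465],(400,400))]))
E
```

```text
[0.35183065 0.26894851 0.05795702] 0.008990696362009238 42.54637040197849 [-0.128364   -0.00522858 -0.70179024]
```

View pics/m5.png

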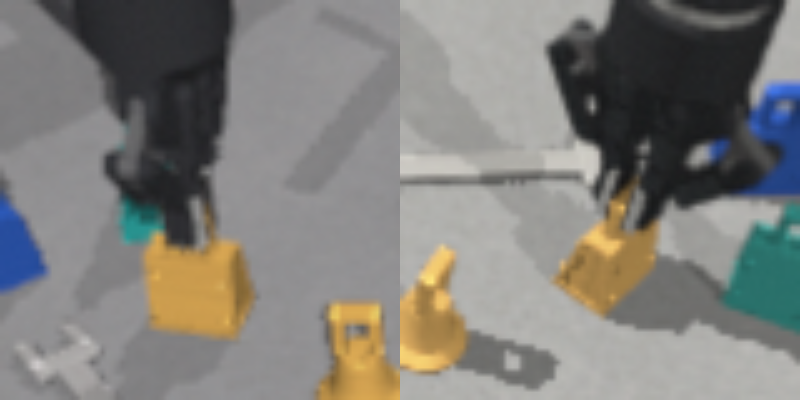

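The loop is gripped (opening 9 mm, 42 N), with the tips just above the shoulder. Next is lift, transfer to the flat tray and lower.

Call:
{"method": "play_rows", "body": {"increments": [{"linear": [0, 0, -1], "twist": [0, 0, 0], "fingers": 0}, {"linear": [0, 0, -3], "twist": [0, 0, 0.17], "fingers": 0}, {"linear": [0, 0, -3], "twist": [0, 0, 0.18], "fingers": 0}, {"linear": [0, 0, -3], "twist": [0, 0, 0.18], "fingers": 0}, {"linear": [0, 0, -3], "twist": [0, 0, 0.18], "fingers": 0}], "grip_force": 60}}

```text
time: 4.88
position: [0.3513, 0.2686, 0.1891]
orientation: [0.616, 0.788, 0.0, 0.0]
wrist_force: [0.2, -0.2, -1.7]
gripper_width: 0.0086
grip_force: 62.3
```

```bash
python3 go.py .572,-.308,.,104 .,.,.064,.
```

```text
t 4.88 p [0.3513 0.2686 0.1891] psi 103.9 w 0.0086 grip 62.3 F [ 0.2 -0.2 -1.7] tilt [0.0001 0.0002] q6 0.31
.572,-.308,.,104 lin [-61.28   7.55  -0.  ] twist -0.001 rows>= 11.0
.,.,.064,. lin [ 0.    0.   12.51] twist -0.0 rows>= 3.0
```

Call:
{"method": "play_rows", "body": {"increments": [{"linear": [-3, 0.4, 0], "twist": [0, 0, 0], "fingers": 0}, {"linear": [-4.2, 0.5, 0], "twist": [0, 0, 0], "fingers": 0}, {"linear": [-4.2, 0.5, 0], "twist": [0, 0, 0], "fingers": 0}, {"linear": [-4.2, 0.5, 0], "twist": [0, 0, 0], "fingers": 0}, {"linear": [-4.2, 0.5, 0], "twist": [0, 0, 0], "fingers": 0}]}}

```text
time: 5.5
position: [0.4237, 0.0816, 0.1882]
orientation: [0.614, 0.789, 0.0, 0.0]
wrist_force: [0.1, 0.5, -1.3]
gripper_width: 0.0085
grip_force: 62.3
```

Call:
{"method": "play_rows", "body": {"increments": [{"linear": [-4.2, 0.5, 0], "twist": [0, 0, 0], "fingers": 0}, {"linear": [-4.2, 0.5, 0], "twist": [0, 0, 0], "fingers": 0}, {"linear": [-4.2, 0.5, 0], "twist": [0, 0, 0], "fingers": 0}, {"linear": [-4.2, 0.5, 0], "twist": [0, 0, 0], "fingers": 0}, {"linear": [-4.2, 0.5, 0], "twist": [0, 0, 0], "fingers": 0}]}}

```text
time: 6.12
position: [0.4997, -0.1157, 0.1881]
orientation: [0.614, 0.789, 0.0, 0.0]
wrist_force: [0.9, 0.3, -1.7]
gripper_width: 0.0086
grip_force: 62.3
```

Call:
{"method": "play_rows", "body": {"increments": [{"linear": [-4.2, 0.5, 0], "twist": [0, 0, 0], "fingers": 0}, {"linear": [-4.2, 0.5, 0], "twist": [0, 0, 0], "fingers": 0}, {"linear": [-4.2, 0.5, 0], "twist": [0, 0, 0], "fingers": 0}, {"linear": [-3.7, 0.5, 0], "twist": [0, 0, 0], "fingers": 0}, {"linear": [0, 0, 0], "twist": [0, 0, 0], "fingers": 0}]}}

```text
time: 6.75
position: [0.5602, -0.2704, 0.1878]
orientation: [0.615, 0.789, -0.0, 0.001]
wrist_force: [-0.3, -0.7, -1.1]
gripper_width: 0.0082
grip_force: 62.3
```

```bash
python3 go.py .572,-.308,.,104 .,.,.064,.
```

```text
t 6.75 p [ 0.5602 -0.2704  0.1878] psi 104.1 w 0.0082 grip 62.3 F [-0.3 -0.7 -1.1] tilt [ 0.0012 -0.0014] q6 -0.76
.572,-.308,.,104 lin [-3.93  0.23 -0.  ] twist 0.002 rows>= 1.0
.,.,.064,. lin [ 0.    0.   12.38] twist -0.0 rows>= 3.0
```

Call:
{"method": "play_rows", "body": {"increments": [{"linear": [-3.9, 0.2, 0], "twist": [0, 0, 0], "fingers": 0}, {"linear": [0, 0, 4], "twist": [0, 0, 0], "fingers": 0}, {"linear": [0, 0, 4], "twist": [0, 0, 0], "fingers": 0}, {"linear": [0, 0, 2.5], "twist": [0, 0, 0], "fingers": 0}, {"linear": [0, 0, 0.9], "twist": [0, 0, 0], "fingers": 0}]}}

```text
time: 7.38
position: [0.5691, -0.3031, 0.072]
orientation: [0.614, 0.79, -0.0, -0.002]
wrist_force: [0.6, -0.3, -1.8]
gripper_width: 0.0082
grip_force: 62.2
```

```bash
python3 go.py .572,-.308,.,. .,.,.064,.
```

```text
t 7.38 p [ 0.5691 -0.3031  0.072 ] psi 104.3 w 0.0082 grip 62.2 F [ 0.6 -0.3 -1.8] tilt [-0.0038  0.0027] q6 -0.8
.572,-.308,.,. lin [-0.55  0.16 -0.  ] twist -0.0 rows>= 1.0
.,.,.064,. lin [0.  0.  0.8] twist -0.0 rows>= 1.0
```

Call:
{"method": "play_rows", "body": {"increments": [{"linear": [-0.5, 0.2, 0.4], "twist": [0, 0, 0], "fingers": 0}, {"linear": [0, 0, 0.4], "twist": [0, 0, 0], "fingers": 0}, {"linear": [0, 0, 0], "twist": [0, 0, 0], "fingers": 0}, {"linear": [0, 0, 0], "twist": [0, 0, 0], "fingers": 40}, {"linear": [0, 0, 0], "twist": [0, 0, 0], "fingers": 40}]}}

```text
time: 8.0
position: [0.5744, -0.3095, 0.0664]
orientation: [0.614, 0.789, 0.0, 0.001]
wrist_force: [0.9, 0.4, 0.6]
gripper_width: 0.0342
grip_force: 0.0
```

Call:
{"method": "play_rows", "body": {"increments": [{"linear": [0, 0, -2], "twist": [0, 0, 0], "fingers": 40}, {"linear": [0, 0, -4], "twist": [0, 0, 0], "fingers": 40}, {"linear": [0, 0, -3], "twist": [0, 0, 0.16], "fingers": 50}, {"linear": [0, 0, 0], "twist": [0, 0, 0.17], "fingers": 50}, {"linear": [0, 0, 0], "twist": [0, 0, 0.17], "fingers": 50}]}}

```text
time: 8.62
position: [0.5744, -0.3094, 0.157]
orientation: [0.792, 0.611, 0.0, 0.001]
wrist_force: [1.2, -0.1, -0.6]
gripper_width: 0.0427
grip_force: 0.0
```

Call:
{"method": "play_rows", "body": {"increments": [{"linear": [0, 0, 0], "twist": [0, 0, 0.17], "fingers": 50}, {"linear": [0, 0, 0], "twist": [0, 0, 0.17], "fingers": 50}, {"linear": [0, 0, 0], "twist": [0, 0, 0.17], "fingers": 50}, {"linear": [0, 0, 0], "twist": [0, 0, 0.17], "fingers": 50}, {"linear": [0, 0, 0], "twist": [0, 0, 0.17], "fingers": 50}]}}

```text
time: 9.25
position: [0.5741, -0.3093, 0.1561]
orientation: [0.973, 0.23, 0.0, 0.0]
wrist_force: [-0.2, 0.3, -0.7]
gripper_width: 0.0426
grip_force: 0.0
```

```bash
python3 - <<'E'
from h import *
d=snap('scene','c5')
cv2.imwrite('pics/m6.png',cv2.resize(d['color'][150:270,150:290],(700,600)))
E
python3 go.py .3625,-.2695,.,. .,.,.,8 .,.,.057,.
```

```text
t 9.3 p [ 0.574  -0.3093  0.1561] psi 26.3 w 0.043 grip 0.0 F [-0.3 -0.5 -0.2] tilt [ 0.0006 -0.0003] q6 0.55
.3625,-.2695,.,. lin [-17.2  -12.94  -0.  ] twist -0.0 rows>= 4.0
.,.,.,8 lin [ 0.  0. -0.] twist 0.32 rows>= 2.0
.,.,.057,. lin [0.   0.   9.91] twist -0.0 rows>= 2.0
```

View pics/m6.png

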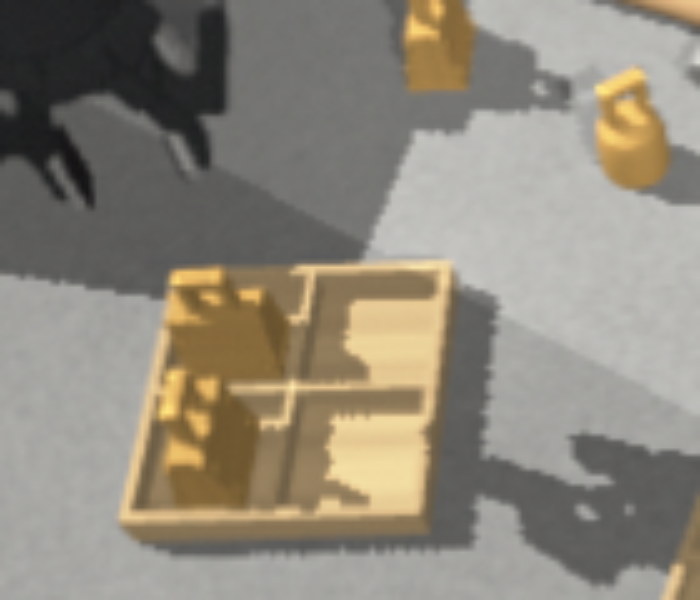

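The first flat bell stands in the tray's upper-left bay at (225,330) in the crop. On to the second flat bell.

Call:
{"method": "play_rows", "body": {"increments": [{"linear": [-3.4, -2.5, 0], "twist": [0, 0, 0], "fingers": 50}, {"linear": [-3.4, -2.6, 0], "twist": [0, 0, 0], "fingers": 50}, {"linear": [-3.4, -2.6, 0], "twist": [0, 0, 0], "fingers": 50}, {"linear": [-3.4, -2.6, 0], "twist": [0, 0, 0], "fingers": 50}, {"linear": [-3.4, -2.6, 0], "twist": [0, 0, 0], "fingers": 50}]}}

```text
time: 9.93
position: [0.3628, -0.271, 0.1561]
orientation: [0.972, 0.234, 0.0, 0.001]
wrist_force: [0.4, -0.2, -0.1]
gripper_width: 0.0429
grip_force: 0.0
```

Call:
{"method": "play_rows", "body": {"increments": [{"linear": [0, 0, 1], "twist": [0, 0, 0.16], "fingers": 50}, {"linear": [0, 0, 1], "twist": [0, 0, 0.16], "fingers": 50}, {"linear": [0, 0, 1], "twist": [0, 0, 0], "fingers": 50}, {"linear": [0, 0, 0], "twist": [0, 0, 0], "fingers": 50}, {"linear": [0, 0, 0], "twist": [0, 0, 0], "fingers": 50}]}}

```text
time: 10.55
position: [0.3642, -0.2713, 0.1257]
orientation: [0.997, 0.076, 0.0, 0.0]
wrist_force: [-0.4, -0.4, 0.3]
gripper_width: 0.0429
grip_force: 0.0
```

```bash
python3 go.py .3625,-.2695,.,. .,.,.,8 .,.,.057,.
```

```text
t 10.55 p [ 0.3642 -0.2713  0.1257] psi 8.7 w 0.0429 grip 0.0 F [-0.4 -0.4  0.3] tilt [ 0.0002 -0.0001] q6 0.69
.3625,-.2695,.,. lin [-0.15 -0.2  -0.  ] twist -0.0 rows>= 1.0
.,.,.,8 lin [ 0.  0. -0.] twist 0.012 rows>= 1.0
.,.,.057,. lin [0.   0.   6.87] twist -0.0 rows>= 2.0
```

Call:
{"method": "play_rows", "body": {"increments": [{"linear": [-0.2, -0.2, 2.5], "twist": [0, 0, 0], "fingers": 50}, {"linear": [0, 0, 2.5], "twist": [0, 0, 0], "fingers": 50}, {"linear": [0, 0, 1.3], "twist": [0, 0, 0], "fingers": 50}, {"linear": [0, 0, 0.5], "twist": [0, 0, 0], "fingers": 50}, {"linear": [0, 0, 0], "twist": [0, 0, 0], "fingers": 50}]}}

```text
time: 11.18
position: [0.362, -0.2697, 0.0577]
orientation: [0.997, 0.075, 0.0, 0.0]
wrist_force: [-0.2, 0.4, -0.1]
gripper_width: 0.0425
grip_force: 0.0
```

Call:
{"method": "play_rows", "body": {"increments": [{"linear": [0, 0, 0], "twist": [0, 0, 0], "fingers": 0}, {"linear": [0, 0, 0], "twist": [0, 0, 0], "fingers": 0}, {"linear": [0, 0, 0], "twist": [0, 0, 0], "fingers": 0}, {"linear": [0, 0, 0], "twist": [0, 0, 0], "fingers": 0}, {"linear": [0, 0, -0.5], "twist": [0, 0, 0], "fingers": 0}]}}

```text
time: 11.8
position: [0.3614, -0.2692, 0.0626]
orientation: [0.997, 0.075, -0.0, -0.0]
wrist_force: [0.2, -0.5, -1.8]
gripper_width: 0.0085
grip_force: 58.6
```

Call:
{"method": "play_rows", "body": {"increments": [{"linear": [0, 0, -2.5], "twist": [0, 0, 0], "fingers": 0}, {"linear": [0, 0, -3.5], "twist": [0, 0, 0], "fingers": 0}, {"linear": [0, 0, -3.5], "twist": [0, 0, 0], "fingers": 0}, {"linear": [0, 0, -2.5], "twist": [0, 0, 0], "fingers": 0}, {"linear": [0, 0, 0], "twist": [0, 0, 0], "fingers": 0}]}}

```text
time: 12.42
position: [0.3627, -0.2703, 0.1843]
orientation: [0.997, 0.075, 0.002, 0.002]
wrist_force: [0.2, -0.5, -1.7]
gripper_width: 0.0087
grip_force: 58.8
```

```bash
python3 go.py .623,-.223,.,. .,.,.063,.
```

```text
t 12.43 p [ 0.3627 -0.2703  0.1843] psi 8.6 w 0.0087 grip 58.8 F [ 0.2 -0.5 -1.7] tilt [ 0.0034 -0.0029] q6 0.69
.623,-.223,.,. lin [26.44 -0.79 -0.  ] twist -0.0 rows>= 5.0
.,.,.063,. lin [ 0.    0.   12.13] twist -0.0 rows>= 3.0
```

Call:
{"method": "play_rows", "body": {"increments": [{"linear": [3, -0.1, 0], "twist": [0, 0, 0], "fingers": 0}, {"linear": [4, -0.1, 0], "twist": [0, 0, 0], "fingers": 0}, {"linear": [4, -0.1, 0], "twist": [0, 0, 0], "fingers": 0}, {"linear": [4, -0.1, 0], "twist": [0, 0, 0], "fingers": 0}, {"linear": [4, -0.1, 0], "twist": [0, 0, 0], "fingers": 0}]}}

```text
time: 13.05
position: [0.5489, -0.2353, 0.1802]
orientation: [0.997, 0.075, -0.002, -0.001]
wrist_force: [0.3, -0.7, -1.5]
gripper_width: 0.0087
grip_force: 58.7
```

Call:
{"method": "play_rows", "body": {"increments": [{"linear": [4, -0.1, 0], "twist": [0, 0, 0], "fingers": 0}, {"linear": [3.4, -0.2, 0], "twist": [0, 0, 0], "fingers": 0}, {"linear": [0, 0, 2], "twist": [0, 0, 0], "fingers": 0}, {"linear": [0, 0, 3.5], "twist": [0, 0, 0], "fingers": 0}, {"linear": [0, 0, 3], "twist": [0, 0, 0], "fingers": 0}]}}

```text
time: 13.68
position: [0.62, -0.2213, 0.094]
orientation: [0.997, 0.075, -0.002, -0.001]
wrist_force: [0.2, 0.8, -0.7]
gripper_width: 0.0085
grip_force: 58.7
```

```bash
python3 go.py .623,-.223,.,. .,.,.063,.
```

```text
t 13.68 p [ 0.62   -0.2213  0.094 ] psi 8.6 w 0.0085 grip 58.7 F [ 0.2  0.8 -0.7] tilt [-0.004   0.0018] q6 1.01
.623,-.223,.,. lin [ 0.27  0.22 -0.  ] twist -0.0 rows>= 1.0
.,.,.063,. lin [0.  0.  3.1] twist -0.0 rows>= 1.0
```

Call:
{"method": "play_rows", "body": {"increments": [{"linear": [0.3, 0.2, 2], "twist": [0, 0, 0], "fingers": 0}, {"linear": [0, 0, 1.1], "twist": [0, 0, 0], "fingers": 0}, {"linear": [0, 0, 0], "twist": [0, 0, 0], "fingers": 0}, {"linear": [0, 0, 0], "twist": [0, 0, 0], "fingers": 40}, {"linear": [0, 0, 0], "twist": [0, 0, 0], "fingers": 40}]}}

```text
time: 14.3
position: [0.6258, -0.2241, 0.0682]
orientation: [0.997, 0.075, 0.001, 0.001]
wrist_force: [0.3, -0.5, 0.1]
gripper_width: 0.0343
grip_force: 0.0
```

Call:
{"method": "play_rows", "body": {"increments": [{"linear": [0, 0, -2], "twist": [0, 0, 0], "fingers": 40}, {"linear": [0, 0, -4], "twist": [0, 0, 0], "fingers": 40}, {"linear": [0, 0, -3], "twist": [0, 0, -0.16], "fingers": 50}, {"linear": [0, 0, 0], "twist": [0, 0, -0.17], "fingers": 50}, {"linear": [0, 0, 0], "twist": [0, 0, -0.17], "fingers": 50}]}}

```text
time: 14.92
position: [0.6255, -0.224, 0.1589]
orientation: [0.947, 0.322, 0.001, 0.001]
wrist_force: [-0.1, -0.1, -0.0]
gripper_width: 0.0425
grip_force: 0.0
```

Call:
{"method": "play_rows", "body": {"increments": [{"linear": [0, 0, 0], "twist": [0, 0, -0.18], "fingers": 50}, {"linear": [0, 0, 0], "twist": [0, 0, -0.18], "fingers": 50}, {"linear": [0, 0, 0], "twist": [0, 0, -0.18], "fingers": 50}, {"linear": [0, 0, 0], "twist": [0, 0, -0.18], "fingers": 50}, {"linear": [0, 0, 0], "twist": [0, 0, -0.18], "fingers": 50}]}}

```text
time: 15.55
position: [0.6252, -0.2238, 0.1579]
orientation: [0.712, 0.702, 0.0, 0.001]
wrist_force: [0.9, -0.8, -0.3]
gripper_width: 0.0424
grip_force: 0.0
```

Call:
{"method": "play_rows", "body": {"increments": [{"linear": [0, 0, 0], "twist": [0, 0, -0.18], "fingers": 50}, {"linear": [0, 0, 0], "twist": [0, 0, -0.18], "fingers": 50}, {"linear": [0, 0, 0], "twist": [0, 0, -0.18], "fingers": 50}, {"linear": [0, 0, 0], "twist": [0, 0, -0.18], "fingers": 50}, {"linear": [0, 0, 0], "twist": [0, 0, -0.14], "fingers": 50}]}}

```text
time: 16.18
position: [0.6252, -0.2238, 0.1579]
orientation: [0.355, 0.935, -0.0, 0.001]
wrist_force: [0.0, -0.2, -0.0]
gripper_width: 0.0425
grip_force: 0.0
```

```bash
python3 go.py .415,-.138,.,. .,.,.,138 .,.,.055,.
```

```text
t 16.18 p [ 0.6252 -0.2238  0.1579] psi 138.4 w 0.0425 grip 0.0 F [ 0.  -0.2 -0. ] tilt [ 0.0019 -0.0009] q6 -1.25
.415,-.138,.,. lin [21.41 -7.55 -0.  ] twist -0.0 rows>= 4.0
.,.,.,138 lin [ 0.  0. -0.] twist 0.006 rows>= 1.0
.,.,.055,. lin [ 0.    0.   10.29] twist -0.0 rows>= 2.0
```

Call:
{"method": "play_rows", "body": {"increments": [{"linear": [3.5, -1.3, 0], "twist": [0, 0, 0], "fingers": 50}, {"linear": [4.5, -1.6, 0], "twist": [0, 0, 0], "fingers": 50}, {"linear": [4.5, -1.6, 0], "twist": [0, 0, 0], "fingers": 50}, {"linear": [4.5, -1.6, 0], "twist": [0, 0, 0], "fingers": 50}, {"linear": [4.4, -1.5, 0], "twist": [0, 0, 0], "fingers": 50}]}}

```text
time: 16.8
position: [0.4138, -0.1369, 0.1576]
orientation: [0.358, 0.934, -0.0, 0.001]
wrist_force: [0.5, 0.4, -0.6]
gripper_width: 0.0426
grip_force: 0.0
```

Call:
{"method": "play_rows", "body": {"increments": [{"linear": [0, 0, 0], "twist": [0, 0, 0], "fingers": 50}, {"linear": [0, 0, 2], "twist": [0, 0, 0], "fingers": 50}, {"linear": [0, 0, 2], "twist": [0, 0, 0], "fingers": 50}, {"linear": [0, 0, 0], "twist": [0, 0, 0], "fingers": 50}, {"linear": [0, 0, 0], "twist": [0, 0, 0], "fingers": 50}]}}

```text
time: 17.42
position: [0.416, -0.1378, 0.1174]
orientation: [0.358, 0.934, -0.0, 0.001]
wrist_force: [0.1, -0.1, 0.1]
gripper_width: 0.0429
grip_force: 0.0
```

```bash
python3 go.py .415,-.138,.,. .,.,.,138 .,.,.055,.; python3 -c "
from h import *
d=snap('scene','c6')
cv2.imwrite('pics/m7.png',cv2.resize(d['color'][140:270,150:330],(800,578)))"
```

```text
t 17.43 p [ 0.416  -0.1378  0.1174] psi 138.1 w 0.0429 grip 0.0 F [ 0.1 -0.1  0.1] tilt [ 0.0018 -0.0008] q6 -1.26
.415,-.138,.,. lin [ 0.06 -0.08 -0.  ] twist -0.0 rows>= 1.0
.,.,.,138 lin [ 0.  0. -0.] twist 0.001 rows>= 1.0
.,.,.055,. lin [0.   0.   6.24] twist -0.0 rows>= 2.0
```

View pics/m7.png

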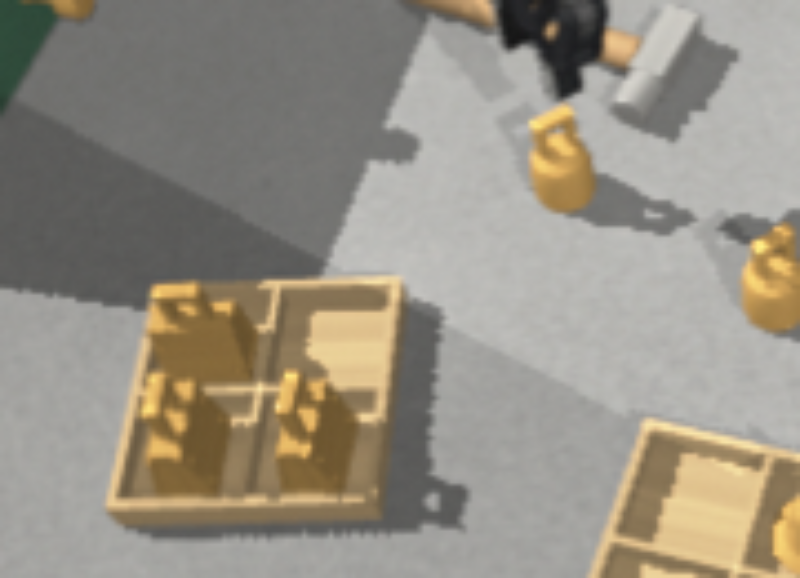

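Both flat bells stand flat in the flat tray, at (195,330) and (315,430) in the crop. Now the first dome bell.

Call:
{"method": "play_rows", "body": {"increments": [{"linear": [0, 0, 2.5], "twist": [0, 0, 0], "fingers": 50}, {"linear": [0, 0, 2.2], "twist": [0, 0, 0], "fingers": 50}, {"linear": [0, 0, 1], "twist": [0, 0, 0], "fingers": 50}, {"linear": [0, 0, 0.4], "twist": [0, 0, 0], "fingers": 50}, {"linear": [0, 0, 0], "twist": [0, 0, 0], "fingers": 50}]}}

```text
time: 18.1
position: [0.4152, -0.1374, 0.0559]
orientation: [0.358, 0.934, -0.0, 0.0]
wrist_force: [0.1, -0.8, -0.2]
gripper_width: 0.0426
grip_force: 0.0
```

Call:
{"method": "play_rows", "body": {"increments": [{"linear": [0, 0, 0], "twist": [0, 0, 0], "fingers": 0}, {"linear": [0, 0, 0], "twist": [0, 0, 0], "fingers": 0}, {"linear": [0, 0, 0], "twist": [0, 0, 0], "fingers": 0}, {"linear": [0, 0, 0], "twist": [0, 0, 0], "fingers": 0}, {"linear": [0, 0, -0.5], "twist": [0, 0, 0], "fingers": 0}]}}

```text
time: 18.73
position: [0.4142, -0.137, 0.0604]
orientation: [0.358, 0.934, 0.0, -0.001]
wrist_force: [-0.7, 0.0, -1.5]
gripper_width: 0.0084
grip_force: 58.8
```

Call:
{"method": "play_rows", "body": {"increments": [{"linear": [0, 0, -2.5], "twist": [0, 0, 0], "fingers": 0}, {"linear": [0, 0, -3.5], "twist": [0, 0, 0], "fingers": 0}, {"linear": [0, 0, -3.5], "twist": [0, 0, 0], "fingers": 0}, {"linear": [0, 0, -2.5], "twist": [0, 0, 0], "fingers": 0}, {"linear": [0, 0, 0], "twist": [0, 0, 0], "fingers": 0}]}}

```text
time: 19.35
position: [0.4158, -0.1377, 0.182]
orientation: [0.358, 0.934, -0.0, 0.002]
wrist_force: [0.3, 0.2, -1.6]
gripper_width: 0.0084
grip_force: 59.0
```

```bash
python3 go.py .537,.291,.,. .,.,.062,.
```

```text
t 19.35 p [ 0.4158 -0.1377  0.182 ] psi 138.1 w 0.0084 grip 59.0 F [ 0.3  0.2 -1.6] tilt [ 0.0036 -0.0017] q6 -1.26
.537,.291,.,. lin [19.63 39.99 -0.  ] twist -0.0 rows>= 8.0
.,.,.062,. lin [ 0.  0. 12.] twist -0.0 rows>= 3.0
```

Call:
{"method": "play_rows", "body": {"increments": [{"linear": [1.5, 3, 0], "twist": [0, 0, 0], "fingers": 0}, {"linear": [2, 4, 0], "twist": [0, 0, 0], "fingers": 0}, {"linear": [2, 4, 0], "twist": [0, 0, 0], "fingers": 0}, {"linear": [2, 4, 0], "twist": [0, 0, 0], "fingers": 0}, {"linear": [2, 4, 0], "twist": [0, 0, 0], "fingers": 0}]}}

```text
time: 19.98
position: [0.4699, 0.0689, 0.1787]
orientation: [0.358, 0.934, -0.001, -0.002]
wrist_force: [0.7, 0.4, -2.1]
gripper_width: 0.0083
grip_force: 59.0
```

Call:
{"method": "play_rows", "body": {"increments": [{"linear": [2, 4, 0], "twist": [0, 0, 0], "fingers": 0}, {"linear": [2, 4, 0], "twist": [0, 0, 0], "fingers": 0}, {"linear": [2, 4, 0], "twist": [0, 0, 0], "fingers": 0}, {"linear": [2, 4, 0], "twist": [0, 0, 0], "fingers": 0}, {"linear": [2, 4, 0], "twist": [0, 0, 0], "fingers": 0}]}}

```text
time: 20.6
position: [0.5293, 0.2841, 0.1781]
orientation: [0.358, 0.934, -0.002, -0.001]
wrist_force: [0.4, -0.8, -1.8]
gripper_width: 0.0086
grip_force: 58.9
```

```bash
python3 go.py .537,.291,.,. .,.,.062,.
```

```text
t 20.6 p [0.5293 0.2841 0.1781] psi 138.1 w 0.0086 grip 58.9 F [ 0.4 -0.8 -1.8] tilt [-0.0036 -0.0019] q6 -0.42
.537,.291,.,. lin [-0.11  1.03 -0.  ] twist -0.0 rows>= 1.0
.,.,.062,. lin [ 0.    0.   11.61] twist -0.0 rows>= 2.0
```

Call:
{"method": "play_rows", "body": {"increments": [{"linear": [0.1, 1, 1], "twist": [0, 0, 0], "fingers": 0}, {"linear": [0, 0, 4], "twist": [0, 0, 0], "fingers": 0}, {"linear": [0, 0, 3], "twist": [0, 0, 0], "fingers": 0}, {"linear": [0, 0, 2], "twist": [0, 0, 0], "fingers": 0}, {"linear": [0, 0, 0], "twist": [0, 0, 0], "fingers": 0}]}}

```text
time: 21.22
position: [0.5333, 0.2892, 0.077]
orientation: [0.358, 0.934, -0.003, -0.003]
wrist_force: [-0.8, 0.6, -0.9]
gripper_width: 0.0087
grip_force: 59.0
```

```bash
python3 go.py .537,.291,.,. .,.,.062,.
```

```text
t 21.23 p [0.5333 0.2892 0.077 ] psi 138.0 w 0.0087 grip 59.0 F [-0.8  0.6 -0.9] tilt [-0.0074 -0.0038] q6 -0.41
.537,.291,.,. lin [-0.15  0.38 -0.  ] twist -0.0 rows>= 1.0
.,.,.062,. lin [0.  0.  1.5] twist -0.0 rows>= 1.0
```

Call:
{"method": "play_rows", "body": {"increments": [{"linear": [-0.1, 0.2, 0.8], "twist": [0, 0, 0], "fingers": 0}, {"linear": [0, 0, 0.5], "twist": [0, 0, 0], "fingers": 0}, {"linear": [0, 0, 0.2], "twist": [0, 0, 0], "fingers": 0}, {"linear": [0, 0, 0], "twist": [0, 0, 0], "fingers": 0}, {"linear": [0, 0, 0], "twist": [0, 0, 0], "fingers": 0}]}}

```text
time: 21.85
position: [0.5385, 0.2923, 0.066]
orientation: [0.358, 0.934, 0.0, 0.0]
wrist_force: [0.1, -0.4, -1.7]
gripper_width: 0.0085
grip_force: 59.1
```

Call:
{"method": "play_rows", "body": {"increments": [{"linear": [0, 0, 0], "twist": [0, 0, 0], "fingers": 40}, {"linear": [0, 0, 0], "twist": [0, 0, 0], "fingers": 40}, {"linear": [0, 0, -3], "twist": [0, 0, 0], "fingers": 40}, {"linear": [0, 0, -4], "twist": [0, 0, 0], "fingers": 50}, {"linear": [0, 0, -3], "twist": [0, 0, 0], "fingers": 50}]}}

```text
time: 22.48
position: [0.5389, 0.2924, 0.1675]
orientation: [0.358, 0.934, 0.001, 0.001]
wrist_force: [-0.2, 0.4, 0.1]
gripper_width: 0.0429
grip_force: 0.0
```

```bash
python3 go.py .4793,.0068,.,. .,.,.,141 .,.,.055,.
```

```text
t 22.48 p [0.5389 0.2924 0.1675] psi 138.1 w 0.0429 grip 0.0 F [-0.2  0.4  0.1] tilt [0.0017 0.0008] q6 -0.41
.4793,.0068,.,. lin [-14.65 -25.23  -0.  ] twist -0.0 rows>= 5.0
.,.,.,141 lin [ 0.  0. -0.] twist -0.051 rows>= 1.0
.,.,.055,. lin [ 0.    0.   11.25] twist -0.0 rows>= 2.0
```

Call:
{"method": "play_rows", "body": {"increments": [{"linear": [-2.5, -4.2, 0], "twist": [0, 0, 0], "fingers": 50}, {"linear": [-2.5, -4.2, 0], "twist": [0, 0, 0], "fingers": 50}, {"linear": [-2.5, -4.2, 0], "twist": [0, 0, 0], "fingers": 50}, {"linear": [-2.5, -4.2, 0], "twist": [0, 0, 0], "fingers": 50}, {"linear": [-2.5, -4.2, 0], "twist": [0, 0, 0], "fingers": 50}]}}

```text
time: 23.1
position: [0.4908, 0.051, 0.166]
orientation: [0.358, 0.934, 0.0, 0.001]
wrist_force: [0.2, -0.6, 0.6]
gripper_width: 0.0427
grip_force: 0.0
```

Call:
{"method": "play_rows", "body": {"increments": [{"linear": [-2.1, -4.2, 0], "twist": [0, 0, 0], "fingers": 50}, {"linear": [0, 0, 2], "twist": [0, 0, -0.05], "fingers": 50}, {"linear": [0, 0, 2], "twist": [0, 0, 0], "fingers": 50}, {"linear": [0, 0, 0], "twist": [0, 0, 0], "fingers": 50}, {"linear": [0, 0, 0], "twist": [0, 0, 0], "fingers": 50}]}}

```text
time: 23.72
position: [0.4791, 0.0072, 0.1262]
orientation: [0.334, 0.942, 0.0, 0.0]
wrist_force: [0.1, -0.1, -0.2]
gripper_width: 0.0425
grip_force: 0.0
```

```bash
python3 go.py .4793,.0068,.,. .,.,.055,.
```

```text
t 23.73 p [0.4791 0.0072 0.1262] psi 140.9 w 0.0425 grip 0.0 F [ 0.1 -0.1 -0.2] tilt [ 0.001  -0.0001] q6 -0.96
.4793,.0068,.,. lin [-0.04 -0.02 -0.  ] twist -0.0 rows>= 1.0
.,.,.055,. lin [0.   0.   7.12] twist -0.0 rows>= 2.0
```

Call:
{"method": "play_rows", "body": {"increments": [{"linear": [0, 0, 2.8], "twist": [0, 0, 0], "fingers": 50}, {"linear": [0, 0, 2.6], "twist": [0, 0, 0], "fingers": 50}, {"linear": [0, 0, 1.2], "twist": [0, 0, 0], "fingers": 50}, {"linear": [0, 0, 0.5], "twist": [0, 0, 0], "fingers": 50}, {"linear": [0, 0, 0], "twist": [0, 0, 0], "fingers": 50}]}}

```text
time: 24.35
position: [0.4791, 0.0072, 0.055]
orientation: [0.334, 0.942, 0.0, 0.0]
wrist_force: [0.1, 0.5, 0.4]
gripper_width: 0.0425
grip_force: 0.0
```

Call:
{"method": "play_rows", "body": {"increments": [{"linear": [0, 0, 0], "twist": [0, 0, 0], "fingers": 0}, {"linear": [0, 0, 0], "twist": [0, 0, 0], "fingers": 0}, {"linear": [0, 0, 0], "twist": [0, 0, 0], "fingers": 0}, {"linear": [0, 0, 0], "twist": [0, 0, 0], "fingers": 0}, {"linear": [0, 0, -0.5], "twist": [0, 0, 0], "fingers": 0}]}}

```text
time: 24.98
position: [0.478, 0.0072, 0.0594]
orientation: [0.334, 0.942, -0.0, -0.001]
wrist_force: [0.2, 0.0, -1.2]
gripper_width: 0.0085
grip_force: 59.8
```

Call:
{"method": "play_rows", "body": {"increments": [{"linear": [0, 0, -2.5], "twist": [0, 0, 0], "fingers": 0}, {"linear": [0, 0, -3.5], "twist": [0, 0, 0], "fingers": 0}, {"linear": [0, 0, -3.5], "twist": [0, 0, 0], "fingers": 0}, {"linear": [0, 0, -2.5], "twist": [0, 0, 0], "fingers": 0}, {"linear": [0, 0, 0], "twist": [0, 0, 0], "fingers": 0}]}}

```text
time: 25.6
position: [0.4799, 0.0071, 0.1813]
orientation: [0.334, 0.942, 0.001, 0.002]
wrist_force: [0.9, 0.4, -2.2]
gripper_width: 0.0085
grip_force: 59.9
```

```bash
python3 go.py .547,.221,.,. .,.,.060,.
```

```text
t 25.6 p [0.4799 0.0071 0.1813] psi 140.9 w 0.0085 grip 59.9 F [ 0.9  0.4 -2.2] tilt [ 0.0043 -0.0002] q6 -0.96
.547,.221,.,. lin [ 8.27 20.84 -0.  ] twist -0.0 rows>= 4.0
.,.,.060,. lin [ 0.    0.   12.13] twist -0.0 rows>= 3.0
```

Call:
{"method": "play_rows", "body": {"increments": [{"linear": [1.3, 3.2, 0], "twist": [0, 0, 0], "fingers": 0}, {"linear": [1.8, 4.4, 0], "twist": [0, 0, 0], "fingers": 0}, {"linear": [1.8, 4.5, 0], "twist": [0, 0, 0], "fingers": 0}, {"linear": [1.8, 4.5, 0], "twist": [0, 0, 0], "fingers": 0}, {"linear": [1.6, 4.2, 0], "twist": [0, 0, 0], "fingers": 0}]}}

```text
time: 26.22
position: [0.5443, 0.2222, 0.1773]
orientation: [0.334, 0.943, -0.001, -0.001]
wrist_force: [0.3, -1.0, -1.7]
gripper_width: 0.0086
grip_force: 59.9
```

Call:
{"method": "play_rows", "body": {"increments": [{"linear": [0, 0, 0], "twist": [0, 0, 0], "fingers": 0}, {"linear": [0, 0, 4], "twist": [0, 0, 0], "fingers": 0}, {"linear": [0, 0, 4], "twist": [0, 0, 0], "fingers": 0}, {"linear": [0, 0, 0.5], "twist": [0, 0, 0], "fingers": 0}, {"linear": [0, 0, 0], "twist": [0, 0, 0], "fingers": 0}]}}

```text
time: 26.85
position: [0.5449, 0.2202, 0.0942]
orientation: [0.335, 0.942, -0.001, -0.001]
wrist_force: [-0.3, -0.4, -1.4]
gripper_width: 0.0086
grip_force: 59.8
```

```bash
python3 go.py .547,.221,.,. .,.,.060,.
```

```text
t 26.85 p [0.5449 0.2202 0.0942] psi 140.9 w 0.0086 grip 59.8 F [-0.3 -0.4 -1.4] tilt [-0.0015 -0.0006] q6 -0.58
.547,.221,.,. lin [-0.12  0.19 -0.  ] twist -0.0 rows>= 1.0
.,.,.060,. lin [0.   0.   3.42] twist -0.0 rows>= 1.0
```

Call:
{"method": "play_rows", "body": {"increments": [{"linear": [-0.1, 0.1, 1.5], "twist": [0, 0, 0], "fingers": 0}, {"linear": [0, 0, 1.2], "twist": [0, 0, 0], "fingers": 0}, {"linear": [0, 0, 0.5], "twist": [0, 0, 0], "fingers": 0}, {"linear": [0, 0, 0.2], "twist": [0, 0, 0], "fingers": 0}, {"linear": [0, 0, 0], "twist": [0, 0, 0], "fingers": 0}]}}

```text
time: 27.48
position: [0.5468, 0.2211, 0.0607]
orientation: [0.334, 0.942, 0.0, 0.0]
wrist_force: [0.4, 0.3, -0.8]
gripper_width: 0.0083
grip_force: 60.0
```

Call:
{"method": "play_rows", "body": {"increments": [{"linear": [0, 0, 0], "twist": [0, 0, 0], "fingers": 40}, {"linear": [0, 0, 0], "twist": [0, 0, 0], "fingers": 40}, {"linear": [0, 0, -3], "twist": [0, 0, 0], "fingers": 40}, {"linear": [0, 0, -4], "twist": [0, 0, 0], "fingers": 50}, {"linear": [0, 0, -3], "twist": [0, 0, 0], "fingers": 50}]}}

```text
time: 28.1
position: [0.5472, 0.2213, 0.1625]
orientation: [0.334, 0.942, 0.001, 0.001]
wrist_force: [0.1, 0.9, 0.2]
gripper_width: 0.0425
grip_force: 0.0
```

```bash
python3 go.py .410,.173,.,. .,.,.,156 .,.,.047,.
```

```text
t 28.1 p [0.5472 0.2213 0.1625] psi 140.9 w 0.0425 grip 0.0 F [0.1 0.9 0.2] tilt [0.0018 0.0006] q6 -0.58
.410,.173,.,. lin [  7.61 -12.39  -0.  ] twist -0.0 rows>= 3.0
.,.,.,156 lin [ 0.  0. -0.] twist -0.263 rows>= 2.0
.,.,.047,. lin [ 0.    0.   11.55] twist -0.0 rows>= 2.0
```

Call:
{"method": "play_rows", "body": {"increments": [{"linear": [1.9, -3.1, 0], "twist": [0, 0, 0], "fingers": 40}, {"linear": [1.9, -3.1, 0], "twist": [0, 0, 0], "fingers": 40}, {"linear": [1.9, -3.1, 0], "twist": [0, 0, 0], "fingers": 40}, {"linear": [1.9, -3.1, 0], "twist": [0, 0, 0], "fingers": 40}, {"linear": [0, 0, 0], "twist": [0, 0, -0.13], "fingers": 40}]}}

```text
time: 28.72
position: [0.4057, 0.1715, 0.1606]
orientation: [0.271, 0.963, -0.001, -0.001]
wrist_force: [0.8, 0.5, -0.4]
gripper_width: 0.0343
grip_force: 0.0
```

Call:
{"method": "play_rows", "body": {"increments": [{"linear": [0, 0, 2], "twist": [0, 0, -0.13], "fingers": 40}, {"linear": [0, 0, 3], "twist": [0, 0, 0], "fingers": 40}, {"linear": [0, 0, 0], "twist": [0, 0, 0], "fingers": 40}, {"linear": [0, 0, 0], "twist": [0, 0, 0], "fingers": 40}, {"linear": [0, 0, 0], "twist": [0, 0, 0], "fingers": 40}]}}

```text
time: 29.35
position: [0.4105, 0.173, 0.1117]
orientation: [0.209, 0.978, 0.001, 0.001]
wrist_force: [-0.1, 0.4, -0.9]
gripper_width: 0.0343
grip_force: 0.0
```

```bash
python3 go.py .410,.173,.,. .,.,.047,156
```

```text
t 29.35 p [0.4105 0.173  0.1117] psi 155.8 w 0.0343 grip 0.0 F [-0.1  0.4 -0.9] tilt [0.0022 0.0007] q6 -0.85
.410,.173,.,. lin [ 0.04 -0.02 -0.  ] twist -0.0 rows>= 1.0
.,.,.047,156 lin [0.   0.   6.47] twist -0.003 rows>= 2.0
```

Call:
{"method": "play_rows", "body": {"increments": [{"linear": [0, 0, 2.5], "twist": [0, 0, 0], "fingers": 40}, {"linear": [0, 0, 2.2], "twist": [0, 0, 0], "fingers": 40}, {"linear": [0, 0, 1.2], "twist": [0, 0, 0], "fingers": 40}, {"linear": [0, 0, 0.5], "twist": [0, 0, 0], "fingers": 40}, {"linear": [0, 0, 0], "twist": [0, 0, 0], "fingers": 40}]}}

```text
time: 29.98
position: [0.4098, 0.1727, 0.0468]
orientation: [0.209, 0.978, 0.0, 0.0]
wrist_force: [-0.2, -0.7, -0.4]
gripper_width: 0.034
grip_force: 0.0
```

Call:
{"method": "play_rows", "body": {"increments": [{"linear": [0, 0, 0], "twist": [0, 0, 0], "fingers": 0}, {"linear": [0, 0, 0], "twist": [0, 0, 0], "fingers": 0}, {"linear": [0, 0, 0], "twist": [0, 0, 0], "fingers": 0}, {"linear": [0, 0, 0], "twist": [0, 0, 0], "fingers": 0}, {"linear": [0, 0, -0.5], "twist": [0, 0, 0], "fingers": 0}]}}

```text
time: 30.6
position: [0.4091, 0.1725, 0.0516]
orientation: [0.209, 0.978, -0.0, -0.0]
wrist_force: [-1.4, -0.6, -2.5]
gripper_width: 0.0088
grip_force: 58.6
```

Call:
{"method": "play_rows", "body": {"increments": [{"linear": [0, 0, -2.5], "twist": [0, 0, 0], "fingers": 0}, {"linear": [0, 0, -3.5], "twist": [0, 0, 0], "fingers": 0}, {"linear": [0, 0, -3.5], "twist": [0, 0, 0], "fingers": 0}, {"linear": [0, 0, -3.5], "twist": [0, 0, 0], "fingers": 0}, {"linear": [0, 0, 0], "twist": [0, 0, 0], "fingers": 0}]}}

```text
time: 31.22
position: [0.4112, 0.1732, 0.184]
orientation: [0.209, 0.978, 0.001, 0.003]
wrist_force: [0.7, 0.6, -1.7]
gripper_width: 0.0086
grip_force: 58.9
```

```bash
python3 go.py .687,-.016,.,. .,.,.052,.
```

```text
t 31.23 p [0.4112 0.1732 0.184 ] psi 155.8 w 0.0086 grip 58.9 F [ 0.7  0.6 -1.7] tilt [0.0057 0.0018] q6 -0.85
.687,-.016,.,. lin [-32.91  -5.98  -0.  ] twist -0.0 rows>= 6.0
.,.,.052,. lin [ 0.   0.  13.2] twist -0.0 rows>= 3.0
```

Call:
{"method": "play_rows", "body": {"increments": [{"linear": [-3, -0.5, 0], "twist": [0, 0, 0], "fingers": 0}, {"linear": [-4.2, -0.8, 0], "twist": [0, 0, 0], "fingers": 0}, {"linear": [-4.2, -0.8, 0], "twist": [0, 0, 0], "fingers": 0}, {"linear": [-4.2, -0.8, 0], "twist": [0, 0, 0], "fingers": 0}, {"linear": [-4.2, -0.8, 0], "twist": [0, 0, 0], "fingers": 0}]}}

```text
time: 31.85
position: [0.5746, 0.0569, 0.1794]
orientation: [0.209, 0.978, -0.0, -0.002]
wrist_force: [0.1, 0.4, -1.9]
gripper_width: 0.0083
grip_force: 58.8
```

Call:
{"method": "play_rows", "body": {"increments": [{"linear": [-4.2, -0.8, 0], "twist": [0, 0, 0], "fingers": 0}, {"linear": [-4.2, -0.8, 0], "twist": [0, 0, 0], "fingers": 0}, {"linear": [-4.2, -0.7, 0], "twist": [0, 0, 0], "fingers": 0}, {"linear": [0, 0, 0], "twist": [0, 0, 0], "fingers": 0}, {"linear": [0, 0, 0], "twist": [0, 0, 0], "fingers": 0}]}}

```text
time: 32.48
position: [0.6788, -0.0145, 0.1792]
orientation: [0.21, 0.978, -0.0, -0.002]
wrist_force: [-0.5, 0.9, -2.1]
gripper_width: 0.0085
grip_force: 58.8
```

```bash
python3 go.py .687,-.016,.,. .,.,.052,.
```

```text
t 32.48 p [ 0.6788 -0.0145  0.1792] psi 155.8 w 0.0085 grip 58.8 F [-0.5  0.9 -2.1] tilt [-0.0049  0.0008] q6 -1.23
.687,-.016,.,. lin [-0.81  0.2  -0.  ] twist -0.0 rows>= 1.0
.,.,.052,. lin [ 0.    0.   12.72] twist -0.0 rows>= 3.0
```

Call:
{"method": "play_rows", "body": {"increments": [{"linear": [-0.7, 0.2, 2], "twist": [0, 0, 0], "fingers": 0}, {"linear": [0, 0, 4], "twist": [0, 0, 0], "fingers": 0}, {"linear": [0, 0, 3], "twist": [0, 0, 0], "fingers": 0}, {"linear": [0, 0, 0.5], "twist": [0, 0, 0], "fingers": 0}, {"linear": [0, 0, 0], "twist": [0, 0, 0], "fingers": 0}]}}

```text
time: 33.1
position: [0.6875, -0.0153, 0.0863]
orientation: [0.209, 0.978, -0.0, -0.0]
wrist_force: [0.1, 0.4, -1.2]
gripper_width: 0.0083
grip_force: 58.7
```

```bash
python3 go.py .687,-.016,.,. .,.,.052,.
```

```text
t 33.1 p [ 0.6875 -0.0153  0.0863] psi 155.9 w 0.0083 grip 58.7 F [ 0.1  0.4 -1.2] tilt [-0.0008  0.0001] q6 -1.23
.687,-.016,.,. lin [ 0.01 -0.08 -0.  ] twist -0.0 rows>= 1.0
.,.,.052,. lin [0.   0.   3.43] twist -0.0 rows>= 1.0
```

Call:
{"method": "play_rows", "body": {"increments": [{"linear": [0, 0, 1.5], "twist": [0, 0, 0], "fingers": 0}, {"linear": [0, 0, 1.2], "twist": [0, 0, 0], "fingers": 0}, {"linear": [0, 0, 0.5], "twist": [0, 0, 0], "fingers": 0}, {"linear": [0, 0, 0.2], "twist": [0, 0, 0], "fingers": 0}, {"linear": [0, 0, 0], "twist": [0, 0, 0], "fingers": 0}]}}

```text
time: 33.72
position: [0.688, -0.0158, 0.0528]
orientation: [0.209, 0.978, 0.0, 0.0]
wrist_force: [0.6, -0.2, -2.5]
gripper_width: 0.0083
grip_force: 58.9
```

Call:
{"method": "play_rows", "body": {"increments": [{"linear": [0, 0, 0], "twist": [0, 0, 0], "fingers": 40}, {"linear": [0, 0, 0], "twist": [0, 0, 0], "fingers": 40}, {"linear": [0, 0, -3], "twist": [0, 0, 0], "fingers": 40}, {"linear": [0, 0, -5], "twist": [0, 0, 0], "fingers": 50}, {"linear": [0, 0, -5], "twist": [0, 0, 0], "fingers": 50}]}}

```text
time: 34.35
position: [0.6877, -0.0158, 0.1839]
orientation: [0.209, 0.978, -0.0, -0.0]
wrist_force: [1.3, 0.4, 0.4]
gripper_width: 0.043
grip_force: 0.0
```

Call:
{"method": "play_rows", "body": {"increments": [{"linear": [4, 0, -2], "twist": [0, 0, 0], "fingers": 50}, {"linear": [4, 0, -2], "twist": [0, 0, 0], "fingers": 50}, {"linear": [4, 0, -2], "twist": [0, 0, 0], "fingers": 50}, {"linear": [4, 0, 0], "twist": [0, 0, 0], "fingers": 50}, {"linear": [4, 0, 0], "twist": [0, 0, 0], "fingers": 50}]}}

```text
time: 34.98
position: [0.5044, 0.0666, 0.2436]
orientation: [0.209, 0.978, 0.0, 0.001]
wrist_force: [-0.1, 0.3, -0.2]
gripper_width: 0.0426
grip_force: 0.0
```

```bash
python3 go.py; python3 -c "
from h import *
d=snap('scene','c9'); e=snap('side','s9')
cv2.imwrite('pics/m8.png',cv2.resize(d['color'][120:320,160:480],(800,500)))
cv2.imwrite('pics/m9.png',cv2.resize(e['color'][80:350,240:520],(620,598)))"
```

```text
t 34.98 p [0.5044 0.0666 0.2436] psi 155.8 w 0.0426 grip 0.0 F [-0.1  0.3 -0.2] tilt [0.0022 0.0002] q6 -1.1
```

View pics/m8.png

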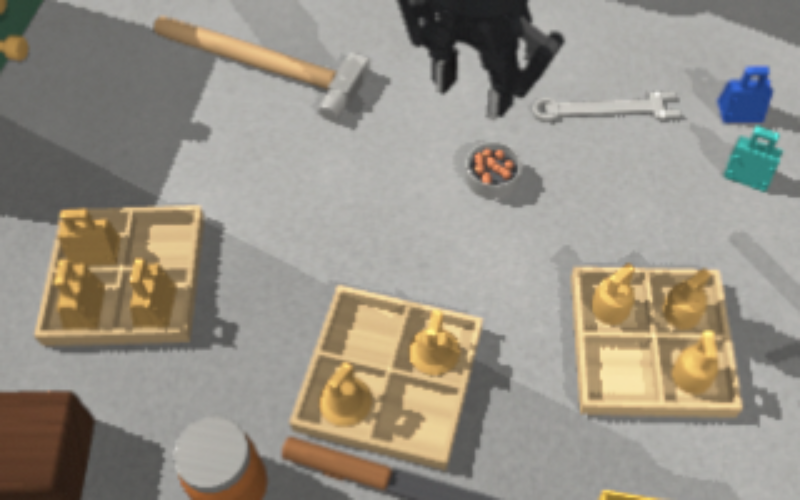

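View pics/m9.png

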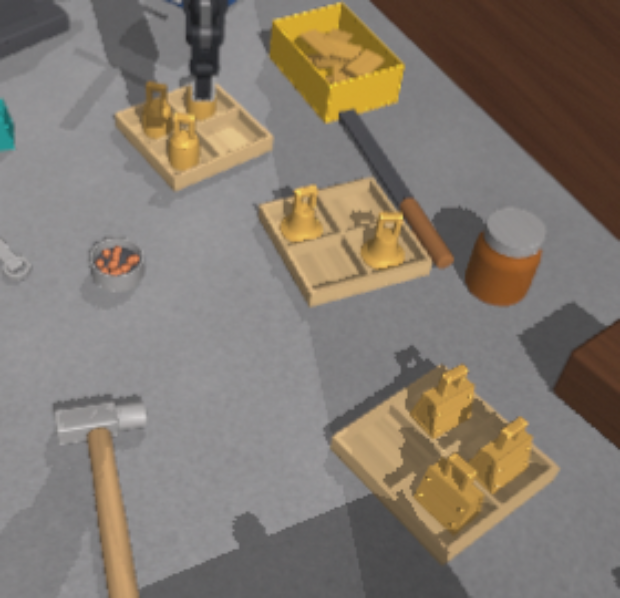

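All five bells look seated: flat bells in the left tray, the flared one in the centre and the domes on the right. The hammer and tin haven't moved. I'll check numerically that the loop tops sit above the bay points, in particular the rear flat bell.

```bash
python3 - <<'E'
from h import *
S=load('c9');D=load('s9')
def tri(a,b):
    a=(160+a[0]/2.5,120+a[1]/2.5);b=(240+b[0]/2.214,80+b[1]/2.214)
    c1,r1=ray(S,*a);c2,r2=ray(D,*b);k=np.linalg.lstsq(np.stack([r1,-r2],1),c2-c1,rcond=None)[0];return ((c1+k[0]*r1+c2+k[1]*r2)/2).round(3)
print('rear flat',tri((77,216),(467,470)),'flat2',tri((146,275),(455,376)),'flat pattern',tri((69,278),(516,427)),'flared',tri((343,375),(390,218)),'dome',tri((622,280),(185,123)))
o=cv2.imread('pics/m9.png'); 
cv2.imwrite('pics/m10.png',np.hstack([cv2.resize(D['color'][265:335,400:500],(500,350),interpolation=cv2.INTER_CUBIC),cv2.resize(S['color'][195:260,170:225],(296,350),interpolation=cv2.INTER_CUBIC)]))
E
```

```text
rear flat [ 0.577 -0.309  0.072] flat2 [ 0.626 -0.22   0.069] flat pattern [ 0.643 -0.29   0.07 ] flared [ 0.688 -0.014  0.064] dome [0.549 0.223 0.065]
```

View pics/m10.png

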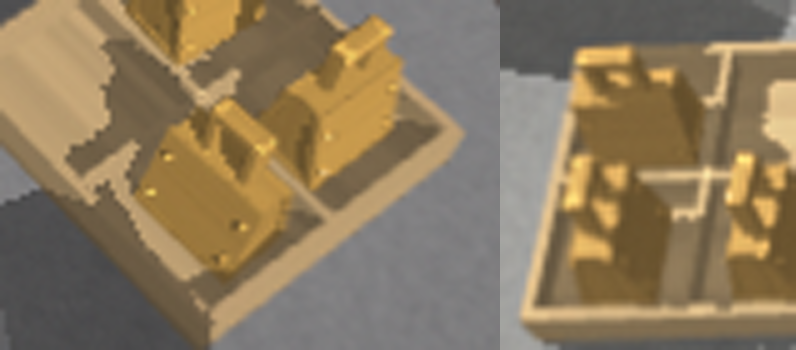

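The rear flat bell, at (215,190) in the crop, stands upright inside its bay with floor showing around it. I'm handing the job in.

```bash
python3 -c "
from station import ctrl
print(ctrl.close_job())"
```

```text
the job is handed in; nothing more can be done
None
```

I stood all five bells loop up in free bays of their matching trays, left the hammer, tin and look-alikes alone, and handed the job in at about 35 s on the robot's clock; the hand-in gave no verdict.

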